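Find the concealed battery catch on a garage-door opener box

TASK

The garage-door opener's control box is bolted to the bench. One of the four look-alike round discs sunk in its flat top is really the concealed catch of the battery door and the other three are rigid blanking plugs: feel across them gently with a fingertip until you find the one that gives, and press that one fully in so that the battery door pops up. Only touch and press: nothing is to be picked up, and the jar, the spare battery and the screwdriver stay where they are.

Things in the scene. Friction and masses are not known exactly. Their poses are not given: they have to be found in the camera images.
- control_box: White painted box, 260 mm (x) by 260 mm (y) by 90 mm tall, fixed to the bench; origin at the centre of its underside, z up. Four identical grey discs lie in a row along its y axis at x = -70 mm (the half nearer the robot); the battery door is flush in the other half. Small bolted metal ears (both y sides) and two cable glands (+x side) stick out 20 mm near its foot.
- disc1 (a point): Centre of the upper face of the first disc, at (-70, 87, 88) mm in the box frame. Every disc is flat, 47 mm in diameter, in a round recess 49 mm wide, its face 2 mm below the box top; closed fingertips fit into the recess. Any of the four may be the catch: it differs from time to time and cannot be seen. The other three are rigid.
- disc2 (a point): Centre of the upper face of the second disc, at (-70, 29, 88) mm in the box frame; looks the same as disc1.
- disc3 (a point): Centre of the upper face of the third disc, at (-70, -29, 88) mm in the box frame; looks the same as disc1.
- disc4 (a point): Centre of the upper face of the fourth disc, at (-70, -87, 88) mm in the box frame; looks the same as disc1.
- catch (a joint): How far the catch disc is pressed in, in m: 0 at rest, 0.006 fully in, where it stops hard (its face then 8 mm below the box top). It starts to give at 2.5 to 3 N and takes about as much all the way; a push of 5 to 12 N is ample. It has no return spring and stays as far in as it is pushed.
- battery_door (a joint): Opening angle of the battery door in rad: 0 flush, about 0.35 popped up. A leaf 80 mm (x) by 140 mm (y) by 3 mm in the box top, hinged along y at its edge nearest the discs (x = 1 mm in the box frame). A linkage lifts it in proportion to the catch's travel (58 rad per m), its far edge by up to 27 mm, and it stays up.
- screw_jar: Closed glass jar with a steel cap, 64 mm in diameter, 90 mm tall, standing beside the box on one of its y sides; origin at the centre of its underside. Not to be moved.
- spare_battery: Black block battery with two small brass terminals on top, 60 by 65 by 91 mm tall, standing beside the box on the other y side; origin at the centre of its underside. Not to be moved.
- screwdriver: Screwdriver lying on the bench between the robot and the box, about 200 mm long along its x axis; origin under its middle. Not to be moved.

How it is judged:
By the outcome, as a careful person would: the job done as asked, in the order asked, and still so for the second after the job is handed in, with the robot touching nothing.
It also fails if it takes over 48 s, if anything falls off the work surface, if the arm or the gripper's body presses on something with over 40 N, if the wrist force passes 120 N, or if a joint passes its speed limit or range.

ROBOT

A 7-joint arm with a two-finger parallel gripper is mounted at the origin on the work surface. World frame = base frame: x ahead of the robot, y to its left, z up, the work surface at z = 0. Lengths are in m, angles in rad, forces in N, time in s.
With the tool pointing down it reaches from about 0.425 to 1.025 m from the base axis. Payload 9.4 kg.
Tool frame: the origin (TCP) lies on the centre line of the jaws, within the pads' length; the fingertips stand 19 mm ahead of it and the grasp point (between the pads) is the TCP; z points along the fingers, y is the line along which they close (so a half turn about z gives the same grasp; the last joint's range is limited). The gripper opens to 93 mm and grips with 3 to 60 N. Pads are 15 mm wide; open, the fingers measure 128 mm over their backs; the gripper's body (75 mm by 188 mm) begins 65 mm behind the grasp point.
Start: joints at [-1.364, 0.599, -0.003, 1.599, 0.002, 0.943, -0.08], TCP at [0.203, 0.696, 0.238] pointing down, gripper open.
Joint ranges: [-2.57, 2.57], [-0.35, 1.97], [-1.29, 1.29], [0.11, 2.56], [-1.05, 4.19], [0.11, 1.86], [-2.63, 2.63]. Speed limits (rad/s): [2.22, 2.22, 3.01, 3.01, 3.14, 3.14, 3.14].

INTERFACE

Orientations are given as a rotation vector (axis times angle).
In Python, from station import * gives the robot as it stands.
- The arm moves only by the tool apply_moves, never from a script. Its argument "commands" is a list that holds one entry, the list of rows, each a list of 7 numbers: the gripper's target within -1 to 1 (shut at 1, half-way at 0, fully open at -1), then the shift along the tool's x, y, z in m, then the turn, a rotation vector about the tool's x, y, z in degrees. A call has 1 to 5 rows; each row is the pose to reach, as a shift and turn from the pose commanded when the call began, along the tool's axes at that moment; what a row does not reach only later rows make up. A row lasts 1/10 s, in which the tool goes at most 50 mm and 8.59 degrees, less where a joint would pass 70% of its speed; a pose out of reach is approached as far as the arm can. A call with a gripper value outside its range is refused whole. The fingers move at their own pace and stop on an object; "squeeze" is the grip in N (left out, the last holds). Time passes only in rows, so rows that repeat a pose let the fingers close. It gives the time, the measured TCP pose, the force, the opening and the grip force at its end, in the units of the state.
- observe(): the state, without advancing time (a new reading comes with each control period).
- read_camera(name): name is "scene" or "top"; returns a dict with "color" (420x560x3 uint8, blue, green, red), "mtx" (3x3 intrinsics, pixels), "xyz" and "orientation" of the camera in the world. Camera axes: x right, y down, z forward; pixel columns grow to the right and rows downward; lengths in m; the calibration is good to about 2 mm. A picture is of the moment at which its call begins. There is no depth.
- sign_off(): hands the job in; it is judged then, once.
The state is a dict: "t": time; "joint_positions": joint angles; "qvel": joint speeds; "tau": joint torques, N m; "tool_pos": TCP position; "orientation": TCP orientation; "wrist_force": force on the tool from outside, world axes, zero at the start; "ft_torque": the same for the moment, N m; "opening": opening from 0.0 (shut) to 1.0 (fully open); "grip_force": force on a finger pad.
Only numpy, scipy, OpenCV 4.12 (cv2) and the standard library are available. Lean on these libraries where they do the work, as an engineer would, in place of code of your own. Each camera call takes 0.05 s, during which the arm holds its last target. There are 200 camera calls.

## Working session

There is one attempt and no reset: what is moved stays moved. The work goes in short steps, Python scripts to look and compute and a tool call to move; the robot and the scene stay as the last step left them, time stands still between calls to the robot, and variables do not carry over. Pictures are saved under pics/ and viewed, at most 10 in all, crops included, and the job is handed in when it is done.

Besides the shell and the picture viewer there is one more tool, called after "Call:" as name(argument=value, ...) on one line, values as JSON. apply_moves: Moves the arm, as the interface text tells. Its arguments: {"type":"object","properties":{"commands":{"type":"array","items":{"type":"array","items":{"type":"array","items":{"type":"number"}}}},"squeeze":{"type":"number"}},"required":["commands"]}

```bash
mkdir -p pics; python3 - <<'E'
from station import *
import cv2
s=observe(); print({k:s[k] for k in('t','tool_pos','orientation','wrist_force','opening')})
for n in('top','scene'):
    c=read_camera(n); cv2.imwrite(f'pics/{n}0.png',c['color']); print(n,c['mtx'],c['xyz'],c['orientation'])
E
```

```text
{'t': 0.0, 'tool_pos': array([0.20287466, 0.69555584, 0.23673316]), 'orientation': array([-4.44120567e-01, -3.10995796e+00,  2.47979682e-03]), 'wrist_force': array([ 0.65999551,  0.86327323, -0.9531065 ]), 'opening': 0.9955812813026593}
top [[511.6361943    0.         282.91906417]
 [  0.         511.6361943  208.17741098]
 [  0.           0.           1.        ]] [0.44291162 0.04987036 1.10967605] [-2.1394358   2.14328663 -0.20044414]
scene [[440.98461393   0.         286.35890472]
 [  0.         440.98461393 203.70569168]
 [  0.           0.           1.        ]] [ 1.09685955 -0.37050038  0.64437928] [-2.12296024 -0.98734777  0.41691535]
```

View pics/top0.png

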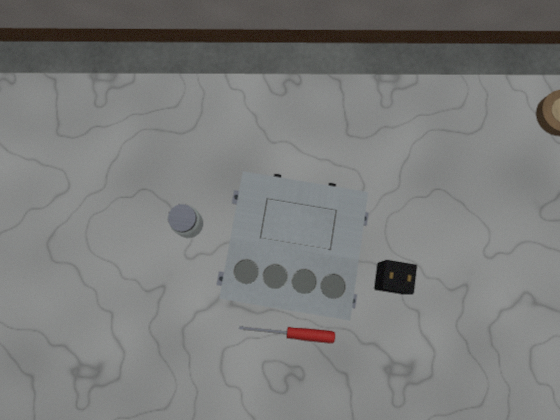

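View pics/scene0.png

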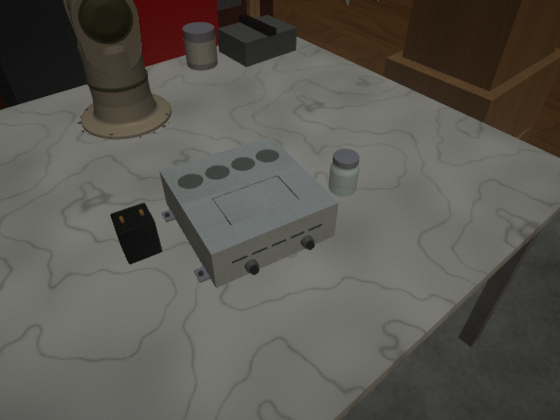

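The top view shows the box tilted slightly. The discs run from disc1 (+y, left) to disc4: (246,271), (275,276), (304,281), (333,286). The jar is at (183,218), the battery at (397,277) and the screwdriver at about (290,332). The scene view agrees, with the box top clear of obstructions.

```bash
cat > h.py <<'E'
from station import *
import cv2, numpy as np
from scipy.spatial.transform import Rotation as R
def ray(c,uv,z):
    d=R.from_rotvec(c['orientation']).as_matrix()@np.linalg.solve(c['mtx'],[*uv,1]); p=np.array(c['xyz'])
    return p+d*(z-p[2])/d[2]
def rel(target,yaw_y=None):
    "shift in tool axes to target; turn (deg, tool z) bringing tool y onto yaw_y"
    s=observe(); T=R.from_rotvec(s['orientation']).as_matrix()
    out=T.T@(np.array(target)-s['tool_pos'])
    return out
E
python3 - <<'E'
from h import *
import itertools
P={}
for n,uv in (('top',[(246,271),(275,276),(304,281),(333,286)]),('scene',[(267,156),(243,164),(217,172),(190,181)])):
    c=read_camera(n); g=cv2.cvtColor(c['color'],6)
    pts=[]
    for u,v in uv:
        m=np.zeros_like(g); m[v-18:v+19,u-18:u+19]=1
        med=int(g[v,u]); mm=((abs(g.astype(int)-np.median(g[v-3:v+4,u-3:u+4]))<18)&(m>0)).astype(np.uint8)
        k,l,st,ce=cv2.connectedComponentsWithStats(mm)
        i=l[v,u]; pts.append(ray(c,ce[i],.088)); print(n,ce[i],st[i],pts[-1].round(4))
    P[n]=np.array(pts)
    d=pts[3]-pts[0]; print('len',np.linalg.norm(d),'box yaw deg',np.degrees(np.arctan2(d[0],-d[1])))
print(observe()['joint_positions'], R.from_rotvec(observe()['orientation']).as_matrix().round(3))
E
```

```text
top [245.58085106 271.08723404] [234 259  24  25 470] [0.4906 0.1056 0.088 ]
top [274.47649573 275.82478632] [263 264  24  25 468] [0.4811 0.0484 0.088 ]
top [303.97058824 280.96848739] [292 269  25  25 476] [ 0.4709 -0.01    0.088 ]
top [332.82653061 285.76326531] [321 273  25  26 490] [ 0.4613 -0.067   0.088 ]
len 0.17512846202369256 box yaw deg -9.622959731296145
scene [266.90909091 155.34199134] [256 149  23  13 231] [0.4903 0.1067 0.088 ]
scene [242.58091286 163.45643154] [231 157  24  14 241] [0.4807 0.0492 0.088 ]
scene [216.87072243 171.95057034] [205 165  25  15 263] [ 0.4708 -0.0083  0.088 ]
scene [189.96206897 180.85172414] [178 174  25  15 290] [ 0.461  -0.0656  0.088 ]
len 0.1747725925729975 box yaw deg -9.63201514934072
[-1.36368948  0.59983912 -0.00250852  1.59985624  0.00180069  0.94289379
 -0.07978161] [[-0.96   0.28  -0.   ]
 [ 0.28   0.96  -0.001]
 [-0.    -0.001 -1.   ]]
```

Call:
apply_moves(commands=[[[1,-0.029,-0.032,0,0,0,0],[1,-0.059,-0.065,0,0,0,0],[1,-0.088,-0.097,0,0,0,0],[1,-0.118,-0.13,0,0,0,0],[1,-0.147,-0.162,0,0,0,0]]], squeeze=10)

```text
t: 0.7
tool_pos: [0.2994, 0.4975, 0.2376]
orientation: [0.444, 3.11, -0.0]
wrist_force: [1.4, 0.5, -1.0]
opening: 0.616
grip_force: 0.0
```

Call:
apply_moves(commands=[[[1,-0.029,-0.032,0,0,0,0],[1,-0.059,-0.065,0,0,0,0],[1,-0.088,-0.097,0,0,0,0],[1,-0.118,-0.13,0,0,0,0],[1,-0.147,-0.162,0,0,0,0]]])

```text
t: 1.2
tool_pos: [0.3951, 0.3008, 0.2377]
orientation: [0.444, 3.11, 0.0]
wrist_force: [0.4, -0.2, 0.2]
opening: 0.189
grip_force: 0.0
```

Call:
apply_moves(commands=[[[1,-0.029,-0.032,0.01,0,0,0],[1,-0.059,-0.065,0.025,0,0,0],[1,-0.088,-0.097,0.045,0,0,0],[1,-0.118,-0.13,0.065,0,0,0],[1,-0.147,-0.162,0.085,0,0,0]]])

```text
t: 1.7
tool_pos: [0.491, 0.1044, 0.1521]
orientation: [0.444, 3.109, 0.0]
wrist_force: [2.0, 0.1, 0.8]
opening: 0.006
grip_force: 0.0
```

```bash
python3 - <<'E'
from h import *
s=observe(); print(s['t'],s['tool_pos'],s['wrist_force'],s['opening'],R.from_rotvec(s['orientation']).as_matrix().round(3)); print(rel([.4905,.106,.125]))
cv2.imwrite('pics/a.png',read_camera('scene')['color'])
E
```

```text
1.7 [0.491041   0.10435161 0.15207634] [1.95492576 0.12179412 0.77696444] 0.005604551255596839 [[-0.96   0.28   0.001]
 [ 0.28   0.96   0.   ]
 [-0.001  0.    -1.   ]]
[0.00099865 0.00142076 0.02707623]
```

View pics/a.png

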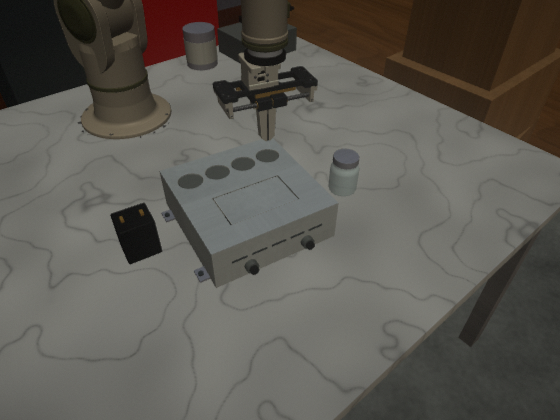

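The picture shows the closed fingertips at (267,140), directly above disc1 at (267,155). I'll descend and feel gently.

Call:
apply_moves(commands=[[[1,0.001,0.0015,0.015,0,0,0],[1,0.001,0.0015,0.03,0,0,0],[1,0.001,0.0015,0.038,0,0,0],[1,0.001,0.0015,0.041,0,0,0],[1,0.001,0.0015,0.041,0,0,0]]])

```text
t: 2.25
tool_pos: [0.4897, 0.108, 0.1116]
orientation: [-0.443, -3.11, 0.0]
wrist_force: [0.4, -0.0, 0.5]
opening: 0.006
grip_force: 0.0
```

Call:
apply_moves(commands=[[[1,0,0,0.0005,0,0,0],[1,0,0,0.001,0,0,0],[1,0,0,0.0015,0,0,0],[1,0,0,0.002,0,0,0],[1,0,0,0.002,0,0,0]]])

```text
t: 2.75
tool_pos: [0.4898, 0.1077, 0.1097]
orientation: [0.444, 3.11, 0.0]
wrist_force: [-0.3, 0.6, 0.6]
opening: 0.003
grip_force: 0.0
```

Call:
apply_moves(commands=[[[1,0,-0.001,0.0005,0,0,0],[1,0,-0.001,0.001,0,0,0],[1,0,-0.001,0.0015,0,0,0],[1,0,-0.001,0.0015,0,0,0]]])

```text
t: 3.15
tool_pos: [0.4895, 0.1067, 0.108]
orientation: [-0.444, -3.11, 0.0]
wrist_force: [0.4, -0.0, -0.1]
opening: 0.006
grip_force: 0.0
```

Call:
apply_moves(commands=[[[1,0,0,0.0005,0,0,0],[1,0,0,0.001,0,0,0],[1,0,0,0.001,0,0,0]]])

```text
t: 3.45
tool_pos: [0.4895, 0.1067, 0.1073]
orientation: [0.444, 3.11, 0.0]
wrist_force: [0.1, -1.7, 5.0]
opening: 0.008
grip_force: 2.1
```

Call:
apply_moves(commands=[[[1,0,0,0.0005,0,0,0],[1,0,0,0.0005,0,0,0]]])

```text
t: 3.65
tool_pos: [0.4895, 0.1067, 0.1073]
orientation: [0.444, 3.11, 0.0]
wrist_force: [-2.6, -0.0, 13.0]
opening: 0.004
grip_force: 6.1
```

Disc1 is rigid: 13 N produced no motion. Next is disc2.

Call:
apply_moves(commands=[[[1,0,0,-0.01,0,0,0],[1,-0.003,-0.022,-0.01,0,0,0],[1,-0.006,-0.044,-0.01,0,0,0],[1,-0.008,-0.058,-0.01,0,0,0],[1,-0.008,-0.058,-0.006,0,0,0]]])

```text
t: 4.15
tool_pos: [0.4809, 0.047, 0.1131]
orientation: [0.449, 3.109, -0.001]
wrist_force: [0.2, 1.1, -0.3]
opening: 0.002
grip_force: 0.0
```

Call:
apply_moves(commands=[[[1,0,0,0.002,0,0,0],[1,0,0,0.004,0,0,0],[1,0,0,0.0045,0,0,0],[1,0,0,0.005,0,0,0],[1,0,0,0.005,0,0,0]]])

```text
t: 4.65
tool_pos: [0.4809, 0.0492, 0.1075]
orientation: [-0.443, -3.11, -0.0]
wrist_force: [-0.7, 0.6, -0.1]
opening: 0.002
grip_force: 0.0
```

Call:
apply_moves(commands=[[[1,0,0,0.0004,0,0,0],[1,0,0,0.0007,0,0,0],[1,0,0,0.0007,0,0,0]]])

```text
t: 4.95
tool_pos: [0.481, 0.049, 0.107]
orientation: [0.444, 3.11, 0.0]
wrist_force: [-0.1, 0.3, 2.5]
opening: 0.005
grip_force: 0.7
```

Call:
apply_moves(commands=[[[1,0,0,0.0003,0,0,0],[1,0,0,0.0005,0,0,0],[1,0,0,0.0005,0,0,0]]])

```text
t: 5.25
tool_pos: [0.481, 0.049, 0.1065]
orientation: [0.444, 3.11, 0.0]
wrist_force: [-1.8, 2.1, 2.4]
opening: 0.005
grip_force: 1.1
```

It gives at about 2.5 N, so disc2 looks like the catch. I'll press on in small steps.

Call:
apply_moves(commands=[[[1,0,0,0.0005,0,0,0],[1,0,0,0.001,0,0,0],[1,0,0,0.0015,0,0,0],[1,0,0,0.0015,0,0,0]]])

```text
t: 5.65
tool_pos: [0.481, 0.0488, 0.1049]
orientation: [0.444, 3.11, -0.0]
wrist_force: [0.3, 1.0, 1.5]
opening: 0.005
grip_force: 0.5
```

Call:
apply_moves(commands=[[[1,0,0,0.0006,0,0,0],[1,0,0,0.0012,0,0,0],[1,0,0,0.0018,0,0,0],[1,0,0,0.0024,0,0,0],[1,0,0,0.0024,0,0,0]]])

```text
t: 6.15
tool_pos: [0.481, 0.0487, 0.1025]
orientation: [0.444, 3.11, -0.0]
wrist_force: [0.3, 0.3, 0.2]
opening: 0.009
grip_force: 0.4
```

Call:
apply_moves(commands=[[[1,0,0,0.0005,0,0,0],[1,0,0,0.001,0,0,0],[1,0,0,0.001,0,0,0]]])

```text
t: 6.45
tool_pos: [0.4809, 0.0487, 0.1015]
orientation: [0.444, 3.11, -0.0]
wrist_force: [-0.2, 0.3, 0.4]
opening: 0.005
grip_force: 0.5
```

Call:
apply_moves(commands=[[[1,0,0,0.0005,0,0,0],[1,0,0,0.0007,0,0,0],[1,0,0,0.0007,0,0,0]]])

```text
t: 6.75
tool_pos: [0.481, 0.0487, 0.1012]
orientation: [0.444, 3.11, 0.0]
wrist_force: [-0.2, 0.6, 8.7]
opening: 0.002
grip_force: 4.2
```

Call:
apply_moves(commands=[[[1,0,0,0.0002,0,0,0],[1,0,0,0.0002,0,0,0]]])

```text
t: 6.95
tool_pos: [0.481, 0.0487, 0.1011]
orientation: [0.444, 3.11, 0.0]
wrist_force: [-1.6, 0.3, 11.7]
opening: 0.004
grip_force: 5.5
```

Call:
apply_moves(commands=[[[1,0,0,-0.01,0,0,0],[1,0,0,-0.04,0,0,0],[1,0,0,-0.08,0,0,0],[1,0,0,-0.12,0,0,0],[1,0,0,-0.12,0,0,0]]])

```text
t: 7.45
tool_pos: [0.4827, 0.0489, 0.2252]
orientation: [0.444, 3.103, 0.004]
wrist_force: [0.4, 0.3, -0.3]
opening: 0.007
grip_force: 0.0
```

```bash
python3 - <<'E'
from h import *
cv2.imwrite('pics/b.png',read_camera('scene')['color'])
s=observe(); print(s['t'],s['tool_pos'],s['wrist_force'])
E
```

```text
7.5 [0.48180429 0.04879676 0.22306479] [ 0.03457509  0.49772309 -0.28253039]
```

View pics/b.png

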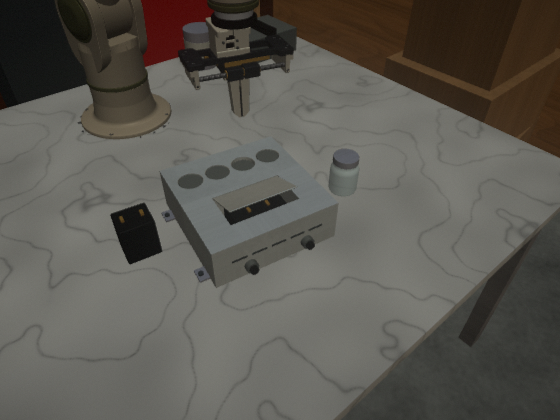

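The battery door at (255,200) stands popped up. The arm is clear, and the jar at (344,172) and the battery at (136,232) have not moved.

```bash
python3 -c "
from station import *
print(sign_off())"
```

```text
the job is handed in; nothing more can be done
None
```

Disc2 was the catch: I pressed it about 6 mm to its hard stop, the battery door popped up, and the job is handed in with the arm clear (7.5 s used; disc1 was rigid, disc3 and disc4 not touched).

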